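Let the wound bench winch back on its pawl

ROBOT

A 6-joint arm with a two-finger parallel gripper is mounted at the origin on the work surface. World frame = base frame: x ahead of the robot, y to its left, z up, the work surface at z = 0. Lengths are in m, angles in rad, forces in N, time in s.
With the tool pointing down it reaches from about 0.4 to 0.925 m from the base axis. Payload 3.4 kg.
Tool frame: the origin (TCP) lies midway between the tips of the shut fingers; the grasp point (between the pads) lies 19 mm behind it (grip_point_offset is the distance from the TCP to the grasp point, in m); z points along the fingers, y is the line along which they close (so a half turn about z gives the same grasp; the last joint's range is limited). The gripper opens to 85 mm and grips with 20 to 120 N. Pads are 22 mm wide; open, the fingers measure 114 mm over their backs; the gripper's body (76 mm by 85 mm) begins 54 mm behind the grasp point. The pads swing forward as they close: fully open they stand 13 mm farther back than shut.
Start: joints at [1.145, 0.307, 1.506, -0, 1.328, -0.073], TCP at [0.199, 0.54, 0.231] pointing down, gripper open.
Joint ranges: [-3.12, 3.12], [-1.05, 2.28], [0.14, 2.33], [-1.42, 4.57], [0.1, 2.73], [-2.68, 2.68]. Speed limits (rad/s): [2.57, 2.57, 3.14, 3.14, 3.14, 3.14].

INTERFACE

Orientations are given as [roll, pitch, yaw] about the fixed x, y, z axes, in that order (R = Rz(yaw) Ry(pitch) Rx(roll)).
In Python, from cell import get_obs, camera, calibration, finish_job, grip_point_offset gives the robot as it stands.
- The arm moves only by the tool arm_command, never from a script. Its argument "steps" is a list of rows, each a list of 3 entries, a list of its own where there are three numbers: the finger opening in mm, from 0 to 85.4, then the shift along the tool's x, y, z in mm, then the turn, a rotation vector about the tool's x, y, z in rad. In form: [[gripper, [x, y, z], [rx, ry, rz]], ...]. A call has 1 to 12 rows; each row shifts and turns the commanded pose from where the row before left it, along the tool's axes as they then stand; what a row does not reach is not made up. A row lasts 1/10 s, in which the tool goes at most 50 mm and 8.59 degrees, less where a joint would pass 70% of its speed; a pose out of reach is approached as far as the arm can. A call with a gripper value outside its range is refused whole. The fingers move at their own pace and stop on an object; the grip force is fixed at half the most. Time passes only in rows, so rows that do not move let the fingers close. It gives the time, the measured TCP pose, the force, the opening and the grip force at its end, in the units of the state.
- get_obs(): the state, without advancing time (a new reading comes with each control period).
- camera(name): name is "side" or "top"; returns (picture, depth): 400x640x3 uint8, blue, green, red; 400x640 float32, m along the optical axis (not along the pixel's ray), 0 where there is no reading.
- calibration(name): a dict with "intrinsics" (3x3 intrinsics, pixels), "R" (3x3) and "t" (3): a world point X has camera coordinates R X + t. Camera axes: x right, y down, z forward; pixel columns grow to the right and rows downward; lengths in m; the calibration is good to about 2 mm. A picture is of the moment at which its call begins. calibration takes no time and is no camera call.
- finish_job(): hands the job in; it is judged then, once.
The state is a dict: "time": time; "q": joint angles; "dq": joint speeds; "joint_torque": joint torques, N m; "tcp_pos": TCP position; "orientation": TCP orientation; "wrist_force": force on the tool from outside, world axes, zero at the start; "wrist_torque": the same for the moment, N m; "gripper_width": finger opening in m; "grip_force": force on a finger pad.
Only numpy, scipy, OpenCV 4.12 (cv2) and the standard library are available. Lean on these libraries where they do the work, as an engineer would, in place of code of your own. Each camera call takes 0.05 s, during which the arm holds its last target. There are 200 camera calls.

TASK

The spring-wound bench winch on the instrument bench has to be let back to its rest setting. Press gently on the black cap on the pawl's tail to lift the pawl clear of the toothed wheel and keep it lifted while the drum turns back by itself; then let go so that the pawl drops into the teeth again and holds the drum with its crank hanging straight down. Do not force the pawl against its stop, do not touch the crank, and leave the tray, the sensor housing and the screwdriver where they are.

Things in the scene. Friction and masses are not known exactly. Their poses are not given: they have to be found in the camera images.
- winch: Green-painted bench winch bolted down. Base plate 12 mm thick, from -75 to 75 mm in x and -100 to 140 mm in y of its frame; origin on the bench below the drum shaft, which lies along x, 92 mm up. Along +x (away from the robot): rear plate, aluminium drum 64 mm dia., front plate with a post for the pawl, toothed wheel, crank. Pressing any part of it harder than 20 N bends the pawl pin.
- wheel (a point): Centre of the steel toothed wheel, on the shaft: 12 saw teeth, 104 mm over the tips, 12 mm thick; its top is 144 mm above the bench. z up, x along the shaft, both fixed in the winch. The pawl's nose sits in the teeth at the very top of the wheel; its tail reaches out over the winch's +y side.
- crank: Crank fixed to the drum: dark arm 18 mm wide with a black handle 16 mm dia., 42 mm long, pointing along the winch's +x, 45 mm from the shaft. Origin on the shaft axis, x along it; the arm points along the crank's own -z. It sweeps a circle of 53 mm radius at x = 36 to 85 mm of the winch. Not to be touched.
- drum (a joint): Angle of drum, wheel and crank, rad: 0 with the crank straight down, more when wound. An inner spring drives it back (to smaller values, wheel top towards the winch's +y), damped to 0.4 to 0.6 rad/s. On the pawl it rests only at multiples of 0.524; it starts 3 to 6 teeth above 0 (may settle for the first 1.5 s). Let go between 0.1 and 0.45 the pawl catches at 0; below 0, one tooth too far.
- pawl (a joint): Angle of the sprung pawl, rad: 0 fully down in a tooth gap, grows as its tail is pressed down; its nose clears the wheel at about 0.17; rigid stop at 0.245. The spring returns it when let go. Force at the cap: 4 N to begin, 9 to 11 N at clearing (1 to 4 N more while a tooth bears on it), 12 to 15 N at the stop, rising steeply beyond.
- tail (a point): Point on top of the pawl's tail (steel bar 14 mm wide), 60 mm out from its pivot, 110 mm from the shaft line (winch y), 122 mm up; z up. Centred above it a black round cap, 24 mm dia., is screwed to the tail: its flat top stands 7 to 31 mm above this point, as set; not measured, does not give. Pressing it 10 mm down clears the nose, 14.7 mm meets the stop. Free space around and above.
- tray: Black compartment tray, 200 x 260 x 32 mm, origin under its centre. Bystander.
- housing: Black round sensor housing, 68 mm dia., 66 mm high, standing; origin under its centre. Bystander.
- driver: Screwdriver 200 mm long lying on the bench, yellow handle. Bystander.

How it is judged:
By the outcome, as a careful person would: the job done as asked, in the order asked, and still so for the second after the job is handed in, with the robot touching nothing.
It also fails if it takes over 58 s, if anything falls off the work surface, if the arm or the gripper's body presses on something with over 40 N, if the wrist force passes 120 N, or if a joint passes its speed limit or range.

## Working session

There is one attempt and no reset: what is moved stays moved. The work goes in short steps, Python scripts to look and compute and a tool call to move; the robot and the scene stay as the last step left them, time stands still between calls to the robot, and variables do not carry over. Pictures are saved under pics/ and viewed, at most 10 in all, crops included, and the job is handed in when it is done.

Besides the shell and the picture viewer there is one more tool, called after "Call:" as name(argument=value, ...), one argument or row to a line, values as JSON. arm_command: Moves the arm, as the interface text tells. Its arguments: {"type":"object","properties":{"steps":{"type":"array"}},"required":["steps"]}

```bash
mkdir -p pics
python3 - <<'E'
from cell import *
import cv2,numpy as np
o=get_obs();print(o['time'],o['tcp_pos'],o['orientation'],o['wrist_force'],o['gripper_width'])
for n in('side','top'):
    p,d=camera(n);cv2.imwrite(f'pics/{n}1.png',p);np.savez(f'{n}1.npz',p=p,d=d)
    c=calibration(n);print(n,c['intrinsics'],c['R'],c['t'])
E
```

```text
0.0 [0.19841518 0.53893291 0.23038994] [-3.13954392e+00 -1.47166328e-04  2.78879390e+00] [-0.09743747 -0.10221222  0.40473912] 0.08562723870778476
side [[442.84812073   0.         318.07975101]
 [  0.         442.84812073 207.55691941]
 [  0.           0.           1.        ]] [[ 0.98747936 -0.15774254  0.00134205]
 [-0.10923523 -0.68990847 -0.71560741]
 [ 0.11380762  0.70650095 -0.69850142]] [-0.49332508  0.13790422  1.29589362]
top [[480.89080932   0.         321.91992233]
 [  0.         480.89080932 200.92020562]
 [  0.           0.           1.        ]] [[-0.02327066 -0.99971284  0.00572014]
 [-0.98239833  0.02180611 -0.18552094]
 [ 0.18534293 -0.00993665 -0.98262366]] [0.01314964 0.52916708 1.33050566]
```

View pics/side1.png

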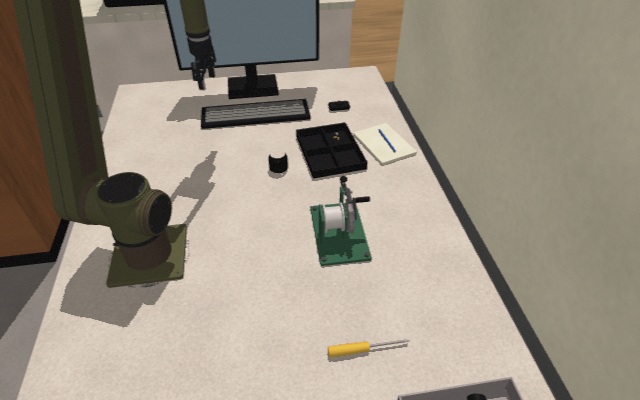

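View pics/top1.png

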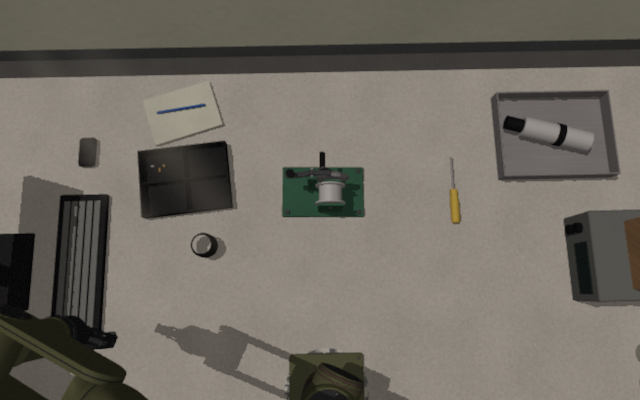

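The side view shows the winch base around (340,235), with a black cap near (344,180). In the top view the cap is near (291,174) and the crank handle near (322,158). I'll zoom in on both.

```bash
cat > h.py <<'E'
import numpy as np
from cell import calibration
def ray(n,u,v):
    c=calibration(n);R=np.array(c['R']);K=np.array(c['intrinsics'])
    return -R.T@np.array(c['t']), R.T@np.linalg.solve(K,[u,v,1.])
def onz(n,u,v,z):
    o,d=ray(n,u,v);return o+d*(z-o[2])/d[2]
def bydepth(n,u,v,dep):
    o,d=ray(n,u,v);return o+d*dep
def tri(a,b):
    (o,d),(p,e)=ray('side',*a),ray('top',*b)
    s=np.linalg.lstsq(np.c_[d,-e],p-o,rcond=None)[0]
    A,B=o+d*s[0],p+e*s[1];return (A+B)/2,np.linalg.norm(A-B)
E
python3 - <<'E'
import cv2,numpy as np
from h import *
S=np.load('side1.npz');T=np.load('top1.npz')
a=cv2.resize(S['p'][165:270,300:380],None,fx=5,fy=5,interpolation=cv2.INTER_CUBIC)
b=cv2.resize(T['p'][145:225,275:372],None,fx=4,fy=4,interpolation=cv2.INTER_CUBIC)
im=np.zeros((525,788,3),np.uint8);im[:,:400]=a;im[:320,400:788]=b
cv2.imwrite('pics/crop1.png',im)
for n,D in(('side',S),('top',T)):
    h=cv2.cvtColor(D['p'],cv2.COLOR_BGR2HSV);m=cv2.inRange(h,(55,80,20),(90,255,255))
    k,l,st,ce=cv2.connectedComponentsWithStats(m)
    i=1+np.argmax(st[1:,4]);c=np.argwhere(m>0)[:,::-1]
    c=c[(abs(c[:,0]-330)<50)&(abs(c[:,1]-(235 if n=='side' else 190))<50)]
    W=np.array([onz(n,u,v,.012)[:2] for u,v in c],np.float32)
    r=cv2.minAreaRect(W);print(n,r,cv2.boxPoints(r))
for n,D,(u0,v0) in(('side',S,(344,180)),('top',T,(291,174))):
    for v in range(v0-6,v0+8,2):
        print(v,[(u,D['p'][v,u].max(),*(1000*bydepth(n,u,v,D['d'][v,u])).astype(int)) for u in range(u0-6,u0+7,3)])
E
```

```text
side ((0.5630314350128174, 0.03216944634914398), (0.3204004764556885, 0.14561063051223755), 88.8724365234375) [[ 0.48708773 -0.12656707]
 [ 0.63267016 -0.12943247]
 [ 0.63897514  0.19090596]
 [ 0.4933927   0.19377136]]Traceback (most recent call last):
  File "<stdin>", line 13, in <module>
  File "h.py", line 7, in onz
    o,d=ray(n,u,v);return o+d*(z-o[2])/d[2]
        ~~~^^^^^^^
  File "h.py", line 4, in ray
    c=calibration(n);R=np.array(c['R']);K=np.array(c['intrinsics'])
ValueError: time passes only in moves, steps and waits
```

View pics/crop1.png

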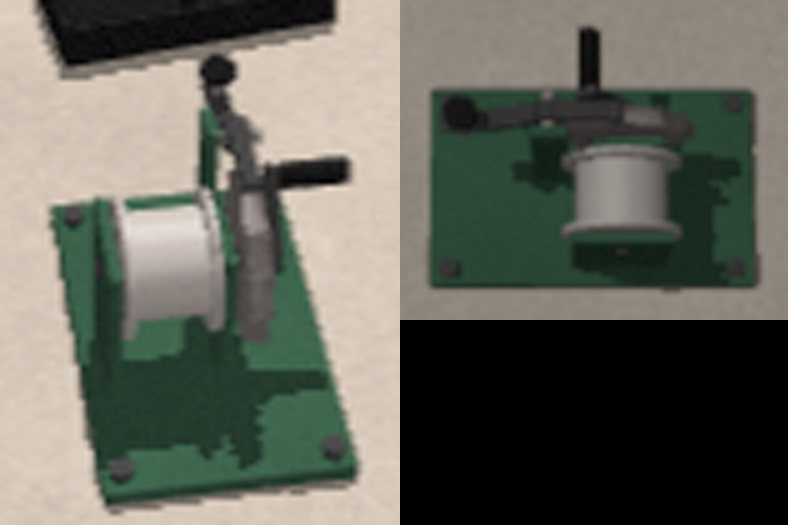

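The crop shows the cap at about side (343.4,179.2) and top (290,173). The crank handle runs from about (355,200) to (370,199) in the side view, roughly level with the wheel top. I'll cache the calibration and measure.

```bash
python3 - <<'E'
s=open('h.py').read()
s=s.replace("def ray","C={n:calibration(n) for n in('side','top')}\ndef ray").replace("c=calibration(n);","c=C[n];");open('h.py','w').write(s)
E
python3 - <<'E'
import cv2,numpy as np
from h import *
S=np.load('side1.npz');T=np.load('top1.npz')
h=cv2.cvtColor(T['p'],cv2.COLOR_BGR2HSV);m=cv2.inRange(h,(55,80,20),(90,255,255))
m[:160]=0;m[225:]=0;m[:,:275]=0;m[:,372:]=0
W=np.array([onz('top',u,v,.012)[:2] for v,u in np.argwhere(m)],np.float32)
r=cv2.minAreaRect(W);print(r,cv2.boxPoints(r))
for n,D,(u0,v0) in(('side',S,(343,179)),('top',T,(290,173))):
  print(n)
  for v in range(v0-6,v0+8,2):
    print(v,[(u,int(D['p'][v,u].max()),*(int(x) for x in 1000*bydepth(n,u,v,D['d'][v,u]))) for u in range(u0-6,u0+7,2)])
print(tri((343.4,179.2),(290.,173.)))
# handle end: side far tip ; top tip
print(tri((369.5,198.5),(322,152.5)))
E
```

```text
((0.5639144778251648, -0.001796044409275055), (0.2346876710653305, 0.1450480818748474), 88.75198364257812) [[ 0.48885185 -0.11753245]
 [ 0.63386554 -0.12069163]
 [ 0.6389771   0.11394037]
 [ 0.49396342  0.11709955]]
side
173 [(337, 11, 610, 273, 5), (339, 16, 616, 269, 8), (341, 58, 625, 275, 1), (343, 81, 632, 276, 0), (345, 126, 639, 274, 0), (347, 125, 646, 273, 0), (349, 125, 654, 276, -2)]
175 [(337, 127, 609, 266, 1), (339, 127, 615, 261, 5), (341, 126, 622, 263, 3), (343, 110, 630, 264, 1), (345, 130, 638, 267, -2), (347, 211, 644, 261, 1), (349, 211, 649, 256, 5)]
177 [(337, 213, 606, 251, 5), (339, 179, 613, 253, 3), (341, 36, 584, 94, 140), (343, 31, 590, 94, 140), (345, 40, 594, 86, 145), (347, 177, 600, 85, 145), (349, 217, 649, 251, 0)]
179 [(337, 210, 606, 250, -2), (339, 167, 611, 242, 3), (341, 31, 581, 81, 144), (343, 33, 588, 84, 140), (345, 31, 593, 81, 142), (347, 153, 599, 78, 143), (349, 216, 646, 240, 1)]
181 [(337, 212, 603, 237, 0), (339, 198, 609, 232, 3), (341, 28, 581, 79, 138), (343, 15, 586, 73, 142), (345, 46, 593, 78, 137), (347, 211, 637, 230, 1), (34
[... 1085 characters left out ...]
, 121)]
175 [(284, 66, 616, 111, 14), (286, 38, 585, 97, 142), (288, 24, 585, 92, 140), (290, 24, 584, 86, 143), (292, 22, 585, 81, 139), (294, 26, 589, 76, 120), (296, 29, 589, 71, 120)]
177 [(284, 70, 609, 111, 18), (286, 52, 610, 105, 14), (288, 39, 611, 99, 12), (290, 32, 590, 89, 96), (292, 32, 610, 88, 11), (294, 40, 610, 82, 12), (296, 42, 609, 76, 14)]
179 [(284, 74, 605, 112, 9), (286, 73, 604, 105, 12), (288, 73, 605, 100, 10), (290, 68, 606, 94, 6), (292, 69, 604, 88, 12), (294, 71, 605, 82, 7), (296, 73, 603, 76, 15)]
(array([0.5908319 , 0.08673552, 0.13799982]), np.float64(0.0014126047322901042))
(array([ 0.64929029, -0.00142896,  0.13145572]), np.float64(6.870785731855151e-05))
```

Cap centre is about (0.590, 0.088), with its top at about z 0.142. I'll close the fingers and travel over at z 0.23.

Call:
arm_command(
  steps=[
    [0, [-35, -19, 0], [0, 0, 0]],
    [0, [-35, -19, 0], [0, 0, 0]],
    [0, [-35, -19, 0], [0, 0, 0]],
    [0, [-35, -19, 0], [0, 0, 0]],
    [0, [-35, -19, 0], [0, 0, 0]],
    [0, [-35, -19, 0], [0, 0, 0]],
    [0, [-35, -19, 0], [0, 0, 0]],
    [0, [-35, -19, 0], [0, 0, 0]],
    [0, [-35, -19, 0], [0, 0, 0]],
    [0, [-35, -19, 0], [0, 0, 0]],
    [0, [-35, -19, 0], [0, 0, 0]],
    [0, [-35, -19, 0], [0, 0, 0]],
  ],
)

```text
time: 1.3
tcp_pos: [0.5146, 0.179, 0.2309]
orientation: [-3.141, -0.001, 2.789]
wrist_force: [0.6, 0.5, 0.6]
gripper_width: 0.0002
grip_force: 0.0
```

Call:
arm_command(
  steps=[
    [0, [-35, -20, 0], [0, 0, 0]],
    [0, [-35, -20, 0], [0, 0, 0]],
    [0, [-34, -20, 0], [0, 0, 0]],
    [0, [0, 0, 15], [0, 0, 0]],
    [0, [0, 0, 15], [0, 0, 0]],
    [0, [0, 0, 15], [0, 0, 0]],
    [0, [0, 0, 10], [0, 0, 0]],
    [0, [0, 0, 0], [0, 0, 0]],
    [0, [0, 0, 0], [0, 0, 0]],
  ],
)

```text
time: 2.2
tcp_pos: [0.5909, 0.0884, 0.1763]
orientation: [-3.141, -0.0, 2.789]
wrist_force: [-0.0, -0.0, -1.0]
gripper_width: 0.0003
grip_force: 0.0
```

Run:
```python
import cv2,numpy as np
from h import *
from cell import *
o=get_obs();print(o['time'],o['tcp_pos'],o['wrist_force'])
p,d=camera('side');q,e=camera('top');np.savez('s2.npz',p=p,d=d,q=q,e=e)
im=np.zeros((525,788,3),np.uint8)
im[:,:400]=cv2.resize(p[150:255,305:385],None,fx=5,fy=5,interpolation=cv2.INTER_CUBIC)
im[:320,400:]=cv2.resize(q[145:225,275:372],None,fx=4,fy=4,interpolation=cv2.INTER_CUBIC)
cv2.imwrite('pics/crop2.png',im)
```

```text
2.2 [0.590902   0.08839718 0.1762762 ] [-0.03201553 -0.04426436 -0.98721468]
```

View pics/crop2.png

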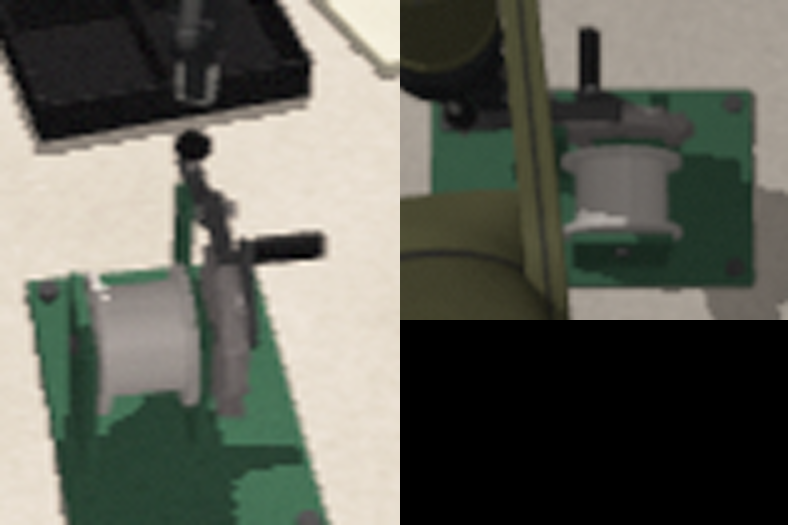

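The fingertips (side crop 195,100) sit right above the cap (192,145). From the handle tip the drum is at about 151°, which is 5 teeth (2.618). Now descending to find contact.

Call:
arm_command(
  steps=[
    [0, [0, 0, 10], [0, 0, 0]],
    [0, [0, 0, 10], [0, 0, 0]],
    [0, [0, 0, 7], [0, 0, 0]],
    [0, [0, 0, 0], [0, 0, 0]],
    [0, [0, 0, 0], [0, 0, 0]],
    [0, [0, 0, 0], [0, 0, 0]],
  ],
)

```text
time: 2.9
tcp_pos: [0.5912, 0.0883, 0.1495]
orientation: [3.141, 0.0, 2.789]
wrist_force: [-0.5, -0.1, 0.1]
gripper_width: -0.0001
grip_force: 0.0
```

Call:
arm_command(
  steps=[
    [0, [0, 0, 1], [0, 0, 0]],
    [0, [0, 0, 1], [0, 0, 0]],
    [0, [0, 0, 0], [0, 0, 0]],
    [0, [0, 0, 0], [0, 0, 0]],
  ],
)

```text
time: 3.3
tcp_pos: [0.5909, 0.0883, 0.1474]
orientation: [3.142, 0.0, 2.789]
wrist_force: [-0.3, -0.0, -0.3]
gripper_width: 0.0
grip_force: 0.0
```

Call:
arm_command(
  steps=[
    [0, [0, 0, 1], [0, 0, 0]],
    [0, [0, 0, 1], [0, 0, 0]],
    [0, [0, 0, 0], [0, 0, 0]],
    [0, [0, 0, 0], [0, 0, 0]],
  ],
)

```text
time: 3.7
tcp_pos: [0.5909, 0.0882, 0.1452]
orientation: [-3.142, -0.0, 2.789]
wrist_force: [0.6, 1.1, -0.1]
gripper_width: -0.0
grip_force: 0.0
```

Call:
arm_command(
  steps=[
    [0, [0, 0, 1], [0, 0, 0]],
    [0, [0, 0, 1], [0, 0, 0]],
    [0, [0, 0, 0], [0, 0, 0]],
    [0, [0, 0, 0], [0, 0, 0]],
  ],
)

```text
time: 4.1
tcp_pos: [0.5909, 0.0883, 0.1432]
orientation: [-3.142, -0.0, 2.789]
wrist_force: [-0.3, 0.6, 0.4]
gripper_width: 0.0004
grip_force: 0.0
```

Call:
arm_command(
  steps=[
    [0, [0, 0, 1], [0, 0, 0]],
    [0, [0, 0, 1], [0, 0, 0]],
    [0, [0, 0, 0], [0, 0, 0]],
    [0, [0, 0, 0], [0, 0, 0]],
  ],
)

```text
time: 4.5
tcp_pos: [0.5911, 0.0883, 0.1418]
orientation: [3.141, 0.001, 2.789]
wrist_force: [-1.3, 0.3, 3.9]
gripper_width: -0.0001
grip_force: 2.1
```

Contact at about z 0.142.

Call:
arm_command(
  steps=[
    [0, [0, 0, 1], [0, 0, 0]],
    [0, [0, 0, 1], [0, 0, 0]],
    [0, [0, 0, 0], [0, 0, 0]],
  ],
)

```text
time: 4.8
tcp_pos: [0.5911, 0.0883, 0.1401]
orientation: [3.141, 0.001, 2.789]
wrist_force: [-1.1, 0.4, 7.4]
gripper_width: 0.0003
grip_force: 3.4
```

Call:
arm_command(
  steps=[
    [0, [0, 0, 1], [0, 0, 0]],
    [0, [0, 0, 1], [0, 0, 0]],
    [0, [0, 0, 1], [0, 0, 0]],
    [0, [0, 0, 0], [0, 0, 0]],
  ],
)

```text
time: 5.2
tcp_pos: [0.5912, 0.0883, 0.1375]
orientation: [3.141, 0.001, 2.789]
wrist_force: [-2.0, -0.0, 8.7]
gripper_width: -0.0001
grip_force: 4.3
```

Pressing works. Before clearing the nose I'll write the crank-angle reader and test it on the stored pictures.

```bash
cat > ang.py <<'E'
import numpy as np
from h import C
ex=np.array([1,-.0218,0]);ey=np.array([.0218,1,0]);o=np.array([.5635,-.0218,.092])
def angle(n,d):
    c=C[n];K=np.array(c['intrinsics']);v,u=np.nonzero(d)
    P=(np.c_[u,v,np.ones(len(u))]@np.linalg.inv(K).T*d[v,u][:,None]-c['t'])@np.array(c['R'])-o
    x,y,z=P@ex,P@ey,P[:,2];r=np.hypot(y,z)
    k=(x>.048)&(x<.088)&(r<.06)&(r>.025)
    if k.sum()<4:return None
    return round(float(np.arctan2(np.median(y[k]),-np.median(z[k]))),3),int(k.sum())
if __name__=='__main__':
    from cell import *
    s=camera('side')[1];t=get_obs()['time']
    ob=get_obs()
    print('t after side',t,'angle',angle('side',s),'tcp',ob['tcp_pos'].round(4),'F',ob['wrist_force'].round(1))
E
python3 -c "
import numpy as np
from ang import angle
S=np.load('side1.npz');T=np.load('top1.npz');Q=np.load('s2.npz')
print(angle('side',S['d']),angle('top',T['d']),angle('side',Q['d']),angle('top',Q['e']))"
python3 ang.py
```

```text
(2.774, 69) (2.632, 85) (2.775, 70) (2.661, 82)
t after side 5.25 angle (2.769, 70) tcp [0.5912 0.0883 0.1375] F [-2.4 -0.3  9.6]
```

```bash
sed -i "s|return round(float(np.arctan2(np.median(y\[k\]),-np.median(z\[k\]))),3)|dy,dz={'side':(.0045,-.0045),'top':(0,-.0064)}[n]\n    return round(float(np.arctan2(np.median(y[k])+dy,-np.median(z[k])-dz)),3)|" ang.py
python3 -c "
import numpy as np
from ang import angle
S=np.load('side1.npz');T=np.load('top1.npz')
print(angle('side',S['d']),angle('top',T['d']))"
```

```text
(2.645, 69) (2.563, 85)
```

Call:
arm_command(
  steps=[
    [0, [0, 0, 1], [0, 0, 0]],
    [0, [0, 0, 1], [0, 0, 0]],
    [0, [0, 0, 1], [0, 0, 0]],
    [0, [0, 0, 0], [0, 0, 0]],
  ],
)

```text
time: 5.65
tcp_pos: [0.5913, 0.0881, 0.1348]
orientation: [3.141, 0.002, 2.789]
wrist_force: [-2.9, -0.8, 10.6]
gripper_width: 0.0001
grip_force: 5.1
```

Call:
arm_command(
  steps=[
    [0, [0, 0, 1], [0, 0, 0]],
    [0, [0, 0, 1], [0, 0, 0]],
    [0, [0, 0, 0], [0, 0, 0]],
  ],
)

```text
time: 5.95
tcp_pos: [0.5913, 0.0879, 0.1328]
orientation: [-3.142, 0.002, 2.789]
wrist_force: [-1.3, -0.7, 9.9]
gripper_width: 0.0003
grip_force: 4.7
```

```bash
python3 ang.py
```

```text
t after side 6.0 angle (2.566, 67) tcp [0.5912 0.0879 0.1328] F [-3.1 -1.7  8.5]
```

Call:
arm_command(
  steps=[
    [0, [0, 0, 1], [0, 0, 0]],
    [0, [0, 0, 1.5], [0, 0, 0]],
    [0, [0, 0, 0], [0, 0, 0]],
  ],
)

```text
time: 6.3
tcp_pos: [0.5913, 0.0877, 0.1305]
orientation: [-3.141, 0.002, 2.789]
wrist_force: [-3.3, -1.5, 12.7]
gripper_width: 0.0001
grip_force: 5.9
```

```bash
python3 ang.py
```

```text
t after side 6.35 angle (2.413, 69) tcp [0.5913 0.0877 0.1306] F [-3.  -1.8 12.4]
```

Call:
arm_command(
  steps=[
    [0, [0, 0, 0], [0, 0, 0]],
    [0, [0, 0, 0], [0, 0, 0]],
    [0, [0, 0, 0], [0, 0, 0]],
    [0, [0, 0, 0], [0, 0, 0]],
    [0, [0, 0, 0], [0, 0, 0]],
    [0, [0, 0, 0], [0, 0, 0]],
    [0, [0, 0, 0], [0, 0, 0]],
    [0, [0, 0, 0], [0, 0, 0]],
    [0, [0, 0, 0], [0, 0, 0]],
  ],
)

```text
time: 7.25
tcp_pos: [0.5913, 0.0877, 0.1307]
orientation: [-3.141, 0.002, 2.789]
wrist_force: [-3.2, -2.4, 11.4]
gripper_width: -0.0005
grip_force: 5.8
```

```bash
python3 ang.py
```

```text
t after side 7.3 angle (1.931, 65) tcp [0.5913 0.0877 0.1307] F [-3.8 -1.8 11.7]
```

Call:
arm_command(
  steps=[
    [0, [0, 0, 0], [0, 0, 0]],
    [0, [0, 0, 0], [0, 0, 0]],
    [0, [0, 0, 0], [0, 0, 0]],
    [0, [0, 0, 0], [0, 0, 0]],
    [0, [0, 0, 0], [0, 0, 0]],
    [0, [0, 0, 0], [0, 0, 0]],
    [0, [0, 0, 0], [0, 0, 0]],
    [0, [0, 0, 0], [0, 0, 0]],
    [0, [0, 0, 0], [0, 0, 0]],
    [0, [0, 0, 0], [0, 0, 0]],
    [0, [0, 0, 0], [0, 0, 0]],
    [0, [0, 0, 0], [0, 0, 0]],
  ],
)

```text
time: 8.5
tcp_pos: [0.5913, 0.0877, 0.1307]
orientation: [-3.141, 0.002, 2.789]
wrist_force: [-2.8, -1.7, 11.8]
gripper_width: 0.0003
grip_force: 5.8
```

```bash
python3 ang.py
```

```text
t after side 8.55 angle (1.278, 65) tcp [0.5913 0.0877 0.1307] F [-4.2 -2.3 11.4]
```

Call:
arm_command(
  steps=[
    [0, [0, 0, 0], [0, 0, 0]],
    [0, [0, 0, 0], [0, 0, 0]],
    [0, [0, 0, 0], [0, 0, 0]],
    [0, [0, 0, 0], [0, 0, 0]],
    [0, [0, 0, 0], [0, 0, 0]],
    [0, [0, 0, 0], [0, 0, 0]],
    [0, [0, 0, 0], [0, 0, 0]],
    [0, [0, 0, 0], [0, 0, 0]],
    [0, [0, 0, 0], [0, 0, 0]],
    [0, [0, 0, 0], [0, 0, 0]],
  ],
)

```text
time: 9.55
tcp_pos: [0.5913, 0.0877, 0.1307]
orientation: [-3.141, 0.002, 2.789]
wrist_force: [-2.2, -1.9, 12.0]
gripper_width: 0.0001
grip_force: 5.8
```

Run:
```python
import cv2,numpy as np
from ang import angle
from cell import *
p,d=camera('side');q,e=camera('top');o=get_obs()
print(o['time'],angle('side',d),angle('top',e),o['tcp_pos'],o['wrist_force'])
cv2.imwrite('pics/c3.png',cv2.resize(p[150:255,305:385],None,fx=5,fy=5,interpolation=cv2.INTER_CUBIC))
```

```text
9.65 (0.766, 58) (0.768, 60) [0.59131458 0.08767775 0.13066604] [-3.1142868  -1.30516966 11.62118194]
```

View pics/c3.png

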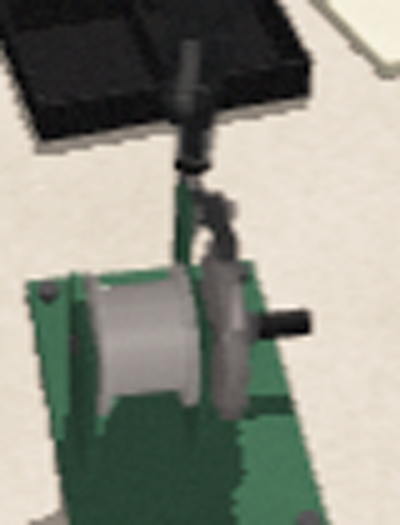

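The handle has swung down (crop 280,323), with both views giving about 0.77 at t=9.6 and a rate of about 0.51 rad/s. One last check, then let go.

Call:
arm_command(
  steps=[
    [0, [0, 0, 0], [0, 0, 0]],
    [0, [0, 0, 0], [0, 0, 0]],
    [0, [0, 0, 0], [0, 0, 0]],
    [0, [0, 0, 0], [0, 0, 0]],
    [0, [0, 0, 0], [0, 0, 0]],
  ],
)

```text
time: 10.15
tcp_pos: [0.5913, 0.0877, 0.1306]
orientation: [-3.141, 0.002, 2.789]
wrist_force: [-3.7, -1.5, 12.8]
gripper_width: -0.0001
grip_force: 5.8
```

```bash
python3 ang.py
```

```text
t after side 10.2 angle (0.489, 62) tcp [0.5913 0.0877 0.1307] F [-3.1 -1.7 11.6]
```

Call:
arm_command(
  steps=[
    [0, [0, 0, 0], [0, 0, 0]],
    [0, [0, 0, 0], [0, 0, 0]],
    [0, [0, 0, -10], [0, 0, 0]],
    [0, [0, 0, -20], [0, 0, 0]],
    [0, [0, 0, -20], [0, 0, 0]],
    [0, [0, 0, -20], [0, 0, 0]],
    [0, [0, 0, -10], [0, 0, 0]],
    [0, [0, 0, 0], [0, 0, 0]],
    [0, [0, 0, 0], [0, 0, 0]],
    [0, [0, 0, 0], [0, 0, 0]],
    [0, [0, 0, 0], [0, 0, 0]],
    [0, [0, 0, 0], [0, 0, 0]],
  ],
)

```text
time: 11.4
tcp_pos: [0.5905, 0.0882, 0.2079]
orientation: [-3.141, -0.001, 2.789]
wrist_force: [0.3, 0.5, 0.4]
gripper_width: -0.0003
grip_force: 0.0
```

Run:
```python
import cv2,numpy as np
from ang import angle
from cell import *
for i in range(2):
    p,d=camera('side');q,e=camera('top');o=get_obs()
    print(o['time'],angle('side',d),angle('top',e),o['tcp_pos'],o['wrist_force'])
cv2.imwrite('pics/c4.png',cv2.resize(p[150:255,305:385],None,fx=5,fy=5,interpolation=cv2.INTER_CUBIC))
```

```text
11.5 (-0.014, 63) (0.035, 47) [0.59071492 0.08824566 0.20828253] [-1.05889294 -1.34304879  0.44646177]
11.6 (-0.021, 64) (0.033, 46) [0.59084068 0.0882575  0.20856668] [-0.19580687  0.29467543  0.45802345]
```

View pics/c4.png

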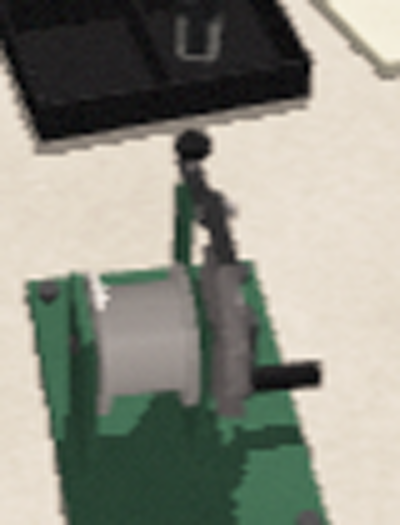

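The crank hangs straight down (handle at crop 285,375), the cap is back up at (192,145) and the fingers are clear. I'll confirm it stays put before handing in.

Call:
arm_command(
  steps=[
    [0, [0, 0, -10], [0, 0, 0]],
    [0, [0, 0, 0], [0, 0, 0]],
    [0, [0, 0, 0], [0, 0, 0]],
    [0, [0, 0, 0], [0, 0, 0]],
    [0, [0, 0, 0], [0, 0, 0]],
    [0, [0, 0, 0], [0, 0, 0]],
    [0, [0, 0, 0], [0, 0, 0]],
    [0, [0, 0, 0], [0, 0, 0]],
  ],
)

```text
time: 12.4
tcp_pos: [0.5909, 0.0883, 0.2187]
orientation: [-3.142, -0.0, 2.789]
wrist_force: [0.5, 0.1, -0.1]
gripper_width: 0.0003
grip_force: 0.0
```

Run:
```python
from ang import angle
from cell import *
a=angle('side',camera('side')[1]);print(a)
if abs(a[0])<.1: print(finish_job())
```

```text
(-0.024, 64)
the job is handed in; nothing more can be done
None
```

The winch is back at its rest setting and the job is handed in: the pawl is holding the drum with the crank straight down (measured within 0.03 rad of 0), the highest press I read on the cap was about 13 N, and the arm is clear.

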